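Get the torque wrench out from under the drill tray

ROBOT

A 6-joint arm with a two-finger parallel gripper is mounted at the origin on the work surface. World frame = base frame: x ahead of the robot, y to its left, z up, the work surface at z = 0. Lengths are in m, angles in rad, forces in N, time in s.
With the tool pointing down it reaches from about 0.25 to 0.775 m from the base axis. Payload 4 kg.
Tool frame: the origin (TCP) lies midway between the tips of the shut fingers; the grasp point (between the pads) lies 19 mm behind it; y points along the fingers, x is the direction in which the jaws open and shut, and the axes are right-handed (so a half turn about y gives the same grasp; the last joint's range is limited). The gripper opens to 94 mm and grips with 3 to 60 N. Pads are 16 mm wide; open, the fingers measure 119 mm over their backs; the gripper's body (75 mm by 177 mm) begins 78 mm behind the grasp point.
Start: joints at [-1.274, 0.087, 1.371, -0, 1.684, -0.103], TCP at [0.214, -0.507, 0.206] pointing down, gripper open.
Joint ranges: [-3.1, 3.1], [-0.76, 2.03], [0.27, 2.55], [-1.08, 4.22], [0.17, 2.65], [-2.57, 2.57]. Speed limits (rad/s): [2.79, 2.79, 3.14, 3.14, 3.14, 3.14].

INTERFACE

Orientations are given as [roll, pitch, yaw] about the fixed x, y, z axes, in that order (R = Rz(yaw) Ry(pitch) Rx(roll)).
In Python, from bench import robot, snapshot, camera_info, ticket gives the robot as it stands.
- The arm moves only by the shell command python3 -m creep 'ROWS'. ROWS is JSON, a list of rows, each an object with "slide": the shift along the tool's x, y, z in mm, a list of three; "roll": the turn about the tool's y in degrees; "grip": the closure, from 0 (fully open) to 1 (shut). In form: [{"slide": [x, y, z], "roll": roll, "grip": grip}, ...]. A call has 1 to 20 rows; each row is the pose to reach, as a shift and turn from the pose commanded when the call began, along the tool's axes at that moment; what a row does not reach only later rows make up. A row lasts 1/12 s, in which the tool goes at most 41.7 mm and 7.16 degrees, less where a joint would pass 70% of its speed; a pose out of reach is approached as far as the arm can. A call with a gripper value outside its range is refused whole. The fingers move at their own pace and stop on an object; the grip force is fixed at half the most. Time passes only in rows, so rows that repeat a pose let the fingers close. It gives the time, the measured TCP pose, the force and the opening at its end, in the units of the state.
- robot.get_obs(): the state, without advancing time (a new reading comes with each control period).
- snapshot(name): name is "scene" or "top" or "wrist"; returns the picture (420x560x3 uint8, red, green, blue); there is no depth.
- camera_info(name): a dict with "fx", "fy", "cx", "cy" (pixels), "cam_to_world" (4x4, takes a point from camera to world coordinates). Camera axes: x right, y down, z forward; pixel columns grow to the right and rows downward; lengths in m; the calibration is good to about 2 mm. The wrist camera is an equidistant fisheye: a pixel r from the principal point sees the ray r / f radians off the axis. A picture is of the moment at which its call begins: read the wrist's pose just before it. camera_info takes no time and is no camera call; for the wrist camera it gives the pose at the moment of the call.
- ticket.close_job(): hands the job in, once; it reports no verdict.
The state is a dict: "time": time; "joint_positions": joint angles; "qvel": joint speeds; "joint_torque": joint torques, N m; "tool_pos": TCP position; "ee_rot": TCP orientation; "wrist_force": force on the tool from outside, world axes, zero at the start; "wrist_torque": the same for the moment, N m; "width": finger opening in m.
Only numpy, scipy, OpenCV 4.12 (cv2) and the standard library are available. Lean on these libraries where they do the work, as an engineer would, in place of code of your own. Each camera call takes 0.05 s, during which the arm holds its last target.

TASK

Get the torque wrench out of the bottom of the surgical kit: take the lid off and set it down flat on the bench, lift out the drill tray that is nested under it, keeping it level, and set that on the bench too, then lay the wrench flat in the shallow steel dish. Finally put the drill tray back in the kit box so that it sits fully home, and leave the lid off. Set things down rather than dropping them, leave the straight driver in the box, and do not disturb the bowl, the jaw model or the handpiece.

Things in the scene. Friction and masses are not known exactly. Their poses are not given: they have to be found in the camera images.
- kit_box: Open aluminium kit box, 190 (x) x 130 (y) x 55 mm high, walls and floor 4 mm, loose, 0.9 kg. Origin: centre of its underside; x along its long side, z up. On its floor two rubber racks (9 mm wide, at y = +-30 mm) hold two hand tools lying along y, one at x = +42 mm, the other at x = -42 mm (either may be either), axes 28 mm above the bench; between the racks the floor is clear.
- box_mouth (a point): Centre of the box's mouth, level with its rim, 55 mm above its origin. The mouth is 182 x 122 mm inside; the drill tray hangs in it by its flange, and the lid covers both.
- kit_lid: Loose aluminium lid of the kit, an upside-down pan 202 (x) x 142 (y) x 46 mm high with dark vent slots and a handle on top, 0.28 to 0.45 kg. Origin: centre of its lower rim, z up, x along its long side. On the kit its rim is 50 mm above the bench and its skirt overlaps the box by 5 mm; lift it straight up. On the bench its origin is at height 0.
- lid_grip (a point): Middle of the lid's handle bar: a straight black bar 12 mm thick (y) and 14 mm high, 66 mm long along the lid's x between two steel legs; this point is the bar's centre, 78 mm above the lid's lower rim, with 25 mm free under the bar.
- drill_tray: Drill tray, 0.32 to 0.52 kg: steel pan 162 x 102 mm at the bottom, sides flaring to 178 x 118 mm under a 4 mm flange of 190 (x) x 130 (y) mm; fixed drills at both x ends (to 40 mm high). Origin: centre of the pan's underside, 14 mm below the flange. Home in the box: flange on the rim, origin 41 mm above the box's, x along the box's x (either way round). On the bench: origin at height 0.
- tray_grip (a point): Middle of the drill tray's handle bar: a straight black bar 12 mm thick (y) and 14 mm high, 52 mm long along the tray's x between two steel legs; this point is the bar's centre, 40 mm above the underside of the pan. The pan is clear for 45 mm on either side of the bar in y and 45 mm either way from the middle in x.
- wrench: Steel ratchet torque wrench, 106 mm long, 0.09 kg: round handle 12 mm in diameter along its own y (-52 to +35 mm), flat round head 22 mm in diameter, 14 mm thick, at the +y end. Origin: on the handle's axis near the balance point. Starts in a saddle in the box's bottom, under the drill tray, head to the box's +y; the racks leave 50 mm of handle free around its origin.
- wrench_head (a point): Centre of the wrench's round head, 43 mm along the wrench's +y from its origin.
- driver: Straight steel hand driver that lies in the other saddle of the box: round handle 12 mm in diameter, 106 mm long over all along its own y, with a thin tip and no round head. Origin on its axis near the middle. To be left in the box.
- dish: Shallow rectangular stainless-steel dish, 190 (x) x 110 (y) x 22 mm high, walls and floor 4 mm, loose on the bench, about 0.4 m to one side of the robot. Origin: centre of its underside, x along its long side. The wrench fits flat along its length; lying flat, the wrench's axis is 11 mm above the underside.
- bowl: Small round steel bowl, 76 mm across and 42 mm high, on the other side from the dish. Origin: centre of its underside. Bystander.
- jaw_model: Horseshoe-shaped resin jaw practice model about 100 x 90 x 54 mm, beyond the kit box. Origin at the underside near its middle. Bystander.
- handpiece: Dental handpiece lying in its white rest, about 155 x 40 x 48 mm, beyond the kit box, long side along its own x. Origin at the underside, middle of the rest. Bystander.
Mind the look-alikes: they are no part of the job. What is shaped like the dish but black, orange or turquoise is not meant.

How it is judged:
On the way, in this order (a step that is already met when the one before it is completed fails the run):
1. the lid is off the kit, lying flat on the bench and let go (height (world z) of kit_lid below 0.006 m and angle between kit_lid's own z axis and vertical below 0.06 rad and contact force between kit_lid and the fingers below 0.1 N and linear speed of kit_lid below 0.03 m/s), for 0.2 s.
2. the drill tray is out of the box, standing level on the bench and let go (height (world z) of drill_tray below 0.006 m and angle between drill_tray's own z axis and vertical below 0.06 rad and contact force between drill_tray and the fingers below 0.1 N and linear speed of drill_tray below 0.03 m/s), for 0.2 s.
3. the wrench lies flat in the dish and is let go (x of wrench in the frame of dish between -0.085 and 0.085 m and y of wrench in the frame of dish between -0.045 and 0.045 m and z of each of wrench, wrench_head in the frame of dish below 0.019 m and angle between dish's own z axis and vertical below 0.06 rad and contact force between wrench and the fingers below 0.1 N and linear speed of wrench below 0.03 m/s), for 0.2 s.
At the end, for the whole second after the job is handed in: Lid flat on the bench, right way up; wrench flat inside the dish (origin and head under 19 mm above its underside); drill tray home in the upright box (origin under 44 mm above the box's and within 6 mm of its axis, parallel within 0.08 rad); driver still in the box; all let go and at rest (all of step 1 and all of step 3 and x of drill_tray in the frame of kit_box between -0.006 and 0.006 m and y of drill_tray in the frame of kit_box between -0.006 and 0.006 m and z of drill_tray in the frame of kit_box below 0.044 m and angle between the x axis of drill_tray and the x axis of kit_box, either way round below 0.08 rad and angle between each of drill_tray, kit_box's own z axis and vertical below 0.05 rad and height (world z) of kit_box below 0.006 m and contact force between drill_tray and the fingers below 0.1 N and linear speed of drill_tray below 0.03 m/s and x of driver in the frame of kit_box between -0.085 and 0.085 m and y of driver in the frame of kit_box between -0.055 and 0.055 m and z of driver in the frame of kit_box below 0.038 m); the robot touches nothing.
It fails at once if the drill tray tipped more than 0.4 rad (23 degrees) (angle between drill_tray's own z axis and vertical above 0.4 rad).
It fails at once if the lid let go in the air so that it falls more than about 25 mm (linear speed of kit_lid above 0.7 m/s and contact force between kit_lid and the fingers below 0.05 N).
It fails at once if the drill tray let go in the air so that it falls more than about 25 mm (linear speed of drill_tray above 0.7 m/s and contact force between drill_tray and the fingers below 0.05 N).
It fails at once if the wrench let go in the air so that it falls more than about 25 mm (linear speed of wrench above 0.7 m/s and contact force between wrench and the fingers below 0.05 N).
It fails at once if the bowl, the jaw model or the handpiece shifted by more than 30 mm (distance of any of bowl, jaw_model, handpiece from where it was at the start of the episode above 0.03 m).
It also fails if it takes over 72 s, if anything falls off the work surface, if the arm or the gripper's body presses on something with over 40 N, if the wrist force passes 120 N, or if a joint passes its speed limit or range.

## Working session

There is one attempt and no reset: what is moved stays moved. The work goes in short steps, Python scripts to look and compute and a shell command to move; the robot and the scene stay as the last step left them, time stands still between calls to the robot, and variables do not carry over. Pictures are saved under pics/ and viewed, and the job is handed in when it is done.

```bash
ls; mkdir -p pics; python3 - <<'E'
from bench import robot, snapshot, camera_info
import cv2, numpy as np
o=robot.get_obs()
for k in ['time','tool_pos','ee_rot','width','wrist_force']: print(k,o[k])
for n in ['scene','top','wrist']:
    i=camera_info(n); print(n,i['fx'],i['cx'],i['cy'],np.round(i['cam_to_world'],3).tolist())
    cv2.imwrite(f'pics/{n}0.png',cv2.cvtColor(snapshot(n),cv2.COLOR_RGB2BGR))
E
```

```text
pics
time 0.0
tool_pos [ 0.21393813 -0.50612588  0.20433657]
ee_rot [-1.57054095  0.00209891 -1.17101539]
width 0.0941539045359406
wrist_force [-0.44357812 -0.4745582   1.06444521]
scene 390.78614751051254 281.5516072446022 214.81404092624484 [[0.882, 0.323, -0.343, 0.917], [0.471, -0.613, 0.634, -0.844], [-0.005, -0.721, -0.693, 0.897], [0.0, 0.0, 0.0, 1.0]]
top 399.09273254563743 274.2608503968946 207.07608693490386 [[0.016, -0.997, 0.074, 0.398], [-1.0, -0.017, -0.014, -0.101], [0.016, -0.074, -0.997, 1.414], [0.0, 0.0, 0.0, 1.0]]
wrist 325.19226210127806 280.7894314049011 208.87693868993148 [[0.39, -0.882, -0.263, 0.291], [-0.921, -0.374, -0.11, -0.474], [-0.001, 0.285, -0.959, 0.385], [0.0, 0.0, 0.0, 1.0]]
```

View pics/top0.png

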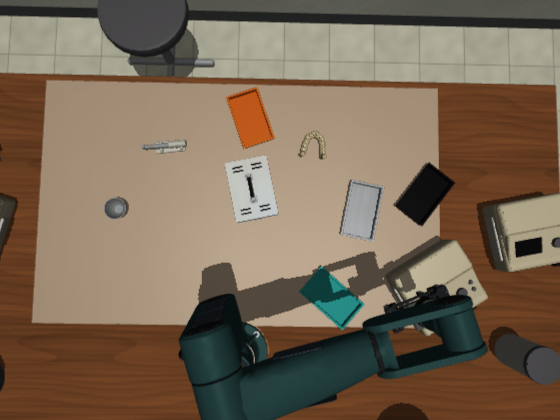

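View pics/scene0.png

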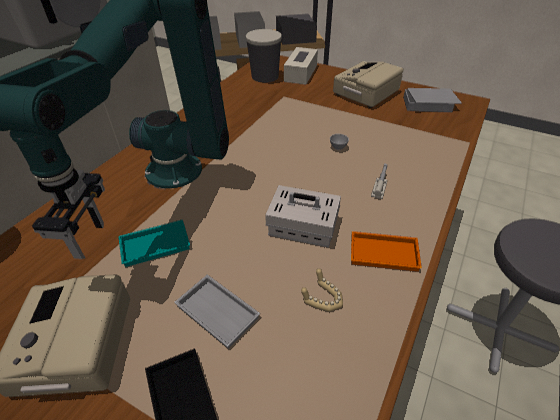

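View pics/wrist0.png

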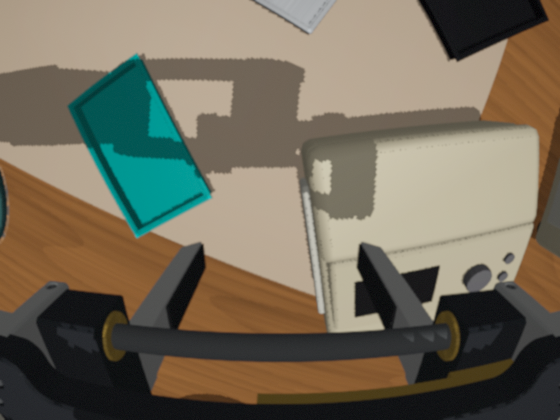

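```bash
cat > h.py <<'E'
import numpy as np, cv2
from bench import robot, snapshot, camera_info
from scipy.spatial.transform import Rotation as Ro
def ray(n,uv,ci=None):
    i=ci or camera_info(n); uv=np.atleast_2d(np.asarray(uv,float)); T=np.array(i['cam_to_world'])
    a=(uv[:,0]-i['cx'])/i['fx']; b=(uv[:,1]-i['cy'])/i['fy']
    if n=='wrist':
        r=np.hypot(a,b)+1e-12; d=np.stack([np.sin(r)*a/r,np.sin(r)*b/r,np.cos(r)],1)
    else: d=np.stack([a,b,np.ones_like(a)],1)
    return T[:3,3], d@T[:3,:3].T
def plane(n,uv,z,ci=None):
    o,d=ray(n,uv,ci); return o+d*((z-o[2])/d[:,2])[:,None]
def pix(n,P,ci=None):
    i=ci or camera_info(n); T=np.linalg.inv(np.array(i['cam_to_world'])); P=np.atleast_2d(P)@T[:3,:3].T+T[:3,3]
    if n=='wrist':
        rr=np.hypot(P[:,0],P[:,1]); th=np.arctan2(rr,P[:,2]); a=P[:,0]/rr*th; b=P[:,1]/rr*th
    else: a=P[:,0]/P[:,2]; b=P[:,1]/P[:,2]
    return np.stack([i['fx']*a+i['cx'],i['fy']*b+i['cy']],1)
def grab(n,name):
    ci=camera_info(n); im=snapshot(n); cv2.imwrite(f'pics/{name}.png',cv2.cvtColor(im,cv2.COLOR_RGB2BGR)); return im,ci
def tool():
    o=robot.get_obs(); e=o['ee_rot']; R=Ro.from_euler('xyz',e).as_matrix()
    return np.array(o['tool_pos']),R,e[2],o
def plan(p,yaw=None):
    """slide mm + roll deg to take TCP from the present to p, tool x axis to yaw (mod pi)"""
    t,R,y,o=tool(); s=R.T@(np.array(p)-t)*1000
    r=0
    if yaw is not None:
        r=-np.degrees((yaw-y+np.pi/2)%np.pi-np.pi/2)
    print('t %.2f tcp %s yaw %.1f w %.1f F %s j6 %.2f | slide %s roll %.1f alt %.1f'%(o['time'],np.round(t,4),np.degrees(y),o['width']*1000,np.round(o['wrist_force'],1),o['joint_positions'][5],np.round(s,1),r,r-180*np.sign(r)))
def rect(P):
    (c,wh,a)=cv2.minAreaRect((P[:,:2]*1000).astype(np.float32)); 
    B=cv2.boxPoints((c,wh,a)); e=[B[1]-B[0],B[2]-B[1]]; l=max(e,key=np.linalg.norm)
    return np.array(c),sorted(wh),np.degrees(np.arctan2(l[1],l[0]))%180
E
python3 - <<'E'
from h import *
im=cv2.cvtColor(cv2.imread('pics/top0.png'),cv2.COLOR_BGR2RGB).astype(int)
def comp(m,box,cl=0):
    mm=np.zeros(m.shape,np.uint8); x0,y0,x1,y1=box; mm[y0:y1,x0:x1]=m[y0:y1,x0:x1]
    if cl: mm=cv2.morphologyEx(mm,cv2.MORPH_CLOSE,np.ones((cl,cl),np.uint8))
    cs,_=cv2.findContours(mm,cv2.RETR_EXTERNAL,cv2.CHAIN_APPROX_NONE); return max(cs,key=cv2.contourArea).reshape(-1,2)
sat=im.max(2)-im.min(2); 
c=comp((sat<25),(205,145,295,230),3); 
for z in (.096,.05): print('lid',z,rect(plane('top',c,z)))
c=comp((im.max(2)<60),(238,170,262,208)); print('bar',rect(plane('top',c,.13)),c.min(0),c.max(0))
c=comp((sat<30),(330,170,390,248),3); print('dish',rect(plane('top',c,.022)),c.min(0),c.max(0))
for nm,b in [('bowl',(95,190,135,225)),('hand',(130,130,200,160)),('jaw',(290,120,335,165))]:
    c=comp((sat<30) if nm!='jaw' else sat>70,b,3); print(nm,rect(plane('top',c,.03)))
c=comp(sat>130,(215,80,285,155),3); print('orange',rect(plane('top',c,.022)))
c=comp(sat>90,(290,255,370,335),3); print('turq',rect(plane('top',c,.022)))
plan([.4,0,.3],0)
E
```

```text
lid 0.096 (array([557.14233398, -41.31674194]), [142.3402862548828, 205.87460327148438], np.float32(12.543119))
lid 0.05 (array([562.69281006, -39.25035095]), [147.3076934814453, 213.0592498779297], np.float32(12.543109))
bar (array([559.12036133, -39.91160583]), [10.158525466918945, 63.897064208984375], np.float32(12.36901)) [247 177] [253 196]
dish (array([ 497.24224854, -425.74423218]), [124.98267364501953, 199.6366424560547], np.float32(168.84143)) [339 180] [383 241]
bowl (array([488.93811035, 426.56613159]), [76.2283706665039, 82.76844787597656], np.float32(90.99426))
hand (array([706.21148682, 269.52697754]), [40.81500244140625, 158.07420349121094], np.float32(97.84497))Traceback (most recent call last):
  File "<stdin>", line 13, in <module>
  File "<stdin>", line 6, in comp
ValueError: max() iterable argument is empty
```

```bash
python3 - <<'E'
from h import *
plan([.559,-.040,.24],np.radians(-77.6))
t,R,y,o=tool(); print(np.round(R,2).tolist(), np.round(o['joint_positions'],2))
E
```

```text
t 0.15 tcp [ 0.2139 -0.5062  0.2046] yaw -67.1 w 93.9 F [ 0.4 -0.3 -0. ] j6 -0.10 | slide [-295.3  -34.8  499.3] roll 10.5 alt -169.5
[[0.39, -0.0, 0.92], [-0.92, 0.0, 0.39], [-0.0, -1.0, 0.0]] [-1.27  0.09  1.37 -0.    1.68 -0.1 ]
```

```bash
python3 -m creep '[{"slide":[-295,-35,499],"roll":10.5,"grip":0},{"slide":[-295,-35,499],"roll":10.5,"grip":0},{"slide":[-295,-35,499],"roll":10.5,"grip":0},{"slide":[-295,-35,499],"roll":10.5,"grip":0},{"slide":[-295,-35,499],"roll":10.5,"grip":0},{"slide":[-295,-35,499],"roll":10.5,"grip":0},{"slide":[-295,-35,499],"roll":10.5,"grip":0},{"slide":[-295,-35,499],"roll":10.5,"grip":0},{"slide":[-295,-35,499],"roll":10.5,"grip":0},{"slide":[-295,-35,499],"roll":10.5,"grip":0},{"slide":[-295,-35,499],"roll":10.5,"grip":0},{"slide":[-295,-35,499],"roll":10.5,"grip":0},{"slide":[-295,-35,499],"roll":10.5,"grip":0},{"slide":[-295,-35,499],"roll":10.5,"grip":0},{"slide":[-295,-35,499],"roll":10.5,"grip":0},{"slide":[-295,-35,499],"roll":10.5,"grip":0}]'
python3 - <<'E'
from h import *
plan([.559,-.040,.109],np.radians(-77.6))
grab('wrist','w1'); grab('scene','s1')
E
```

```text
time: 1.48
tool_pos: [0.5593, -0.039, 0.2395]
ee_rot: [-1.573, 0.0, -1.35]
wrist_force: [-0.2, -0.1, 0.4]
width: 0.0941
t 1.48 tcp [ 0.5593 -0.039   0.2395] yaw -77.4 w 94.1 F [-0.2 -0.1  0.4] j6 1.18 | slide [  0.9 130.5  -0.3] roll 0.2 alt -179.8
```

View pics/w1.png

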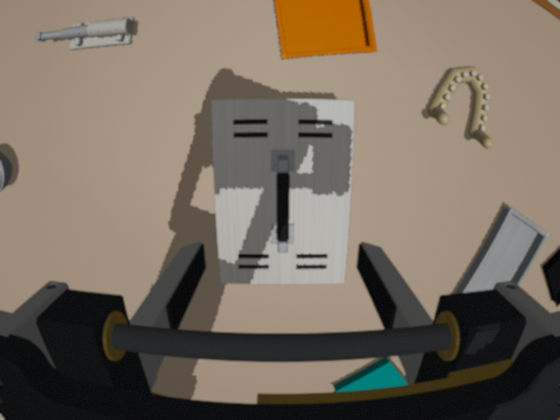

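```bash
python3 - <<'E'
from h import *
ci=camera_info('wrist')
im=cv2.imread('pics/w1.png'); m=(im.max(2)<40).astype(np.uint8)
mm=np.zeros_like(m); mm[160:250,268:298]=m[160:250,268:298]
cs,_=cv2.findContours(mm,cv2.RETR_EXTERNAL,cv2.CHAIN_APPROX_NONE); c=max(cs,key=cv2.contourArea).reshape(-1,2)
print(c.min(0),c.max(0)); 
for z in(.128,.135): print('bar',rect(plane('wrist',c,z,ci)))
im=cv2.imread('pics/s1.png'); m=(im.max(2)<50).astype(np.uint8)
E
```

```text
[277 173] [288 239]
bar (array([557.26062012, -43.1036377 ]), [10.125957489013672, 64.51333618164062], np.float32(12.263534))
bar (array([559.24932861, -42.61785126]), [9.883183479309082, 62.96656036376953], np.float32(12.263522))
```

View pics/s1.png

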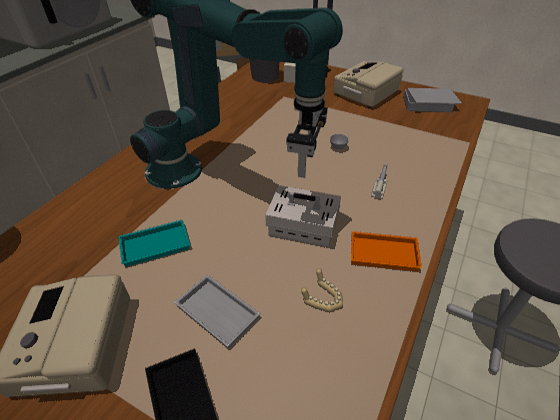

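```bash
python3 -m creep '[{"slide":[2.4,60,-1.3],"roll":0,"grip":0},{"slide":[2.4,60,-1.3],"roll":0,"grip":0},{"slide":[2.4,110,-1.3],"roll":0,"grip":0},{"slide":[2.4,110,-1.3],"roll":0,"grip":0},{"slide":[2.4,130,-1.3],"roll":0,"grip":0},{"slide":[2.4,130,-1.3],"roll":0,"grip":0},{"slide":[2.4,130,-1.3],"roll":0,"grip":1},{"slide":[2.4,130,-1.3],"roll":0,"grip":1},{"slide":[2.4,130,-1.3],"roll":0,"grip":1},{"slide":[2.4,130,-1.3],"roll":0,"grip":1},{"slide":[2.4,130,-1.3],"roll":0,"grip":1},{"slide":[2.4,130,-1.3],"roll":0,"grip":1},{"slide":[2.4,130,-1.3],"roll":0,"grip":1},{"slide":[2.4,130,-1.3],"roll":0,"grip":1}]'
```

```text
time: 2.75
tool_pos: [0.5582, -0.0432, 0.1106]
ee_rot: [-1.571, -0.0, -1.354]
wrist_force: [-0.4, 0.1, 0.7]
width: 0.0442
```

```bash
python3 -m creep '[{"slide":[0,0,0],"roll":0,"grip":1},{"slide":[0,0,0],"roll":0,"grip":1},{"slide":[0,0,0],"roll":0,"grip":1},{"slide":[0,0,0],"roll":0,"grip":1},{"slide":[0,0,0],"roll":0,"grip":1},{"slide":[0,0,0],"roll":0,"grip":1},{"slide":[0,0,0],"roll":0,"grip":1},{"slide":[0,-10,0],"roll":0,"grip":1},{"slide":[0,-25,0],"roll":0,"grip":1},{"slide":[0,-45,0],"roll":0,"grip":1},{"slide":[0,-60,0],"roll":0,"grip":1},{"slide":[0,-60,0],"roll":0,"grip":1}]'; python3 - <<'E'
from h import *
plan([.52,.215,.17],np.radians(-77.6)); grab('scene','s2'); print(np.round(robot.get_obs()['joint_positions'],2))
E
```

```text
time: 3.75
tool_pos: [0.56, -0.0441, 0.1744]
ee_rot: [-1.565, -0.004, -1.355]
wrist_force: [1.0, -0.8, -2.8]
width: 0.0116
t 3.75 tcp [ 0.56   -0.0441  0.1744] yaw -77.6 w 11.6 F [ 1.  -0.8 -2.8] j6 1.18 | slide [-261.7    3.6   16.5] roll -0.0 alt 180.0
[-0.18  0.12  1.4  -0.    1.62  1.18]
```

View pics/s2.png

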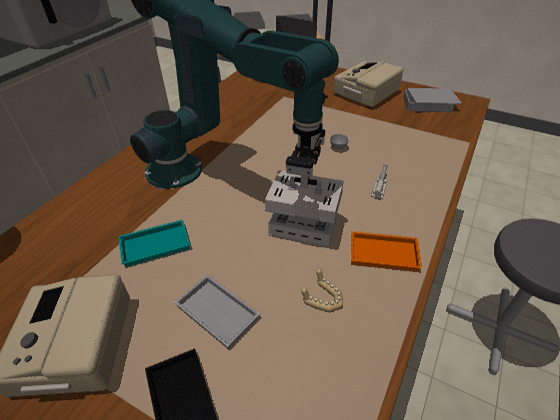

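```bash
python3 -m creep '[{"slide":[-30,0,2],"roll":0,"grip":1},{"slide":[-70,0,5],"roll":0,"grip":1},{"slide":[-110,0,8],"roll":0,"grip":1},{"slide":[-150,0,11],"roll":0,"grip":1},{"slide":[-190,0,14],"roll":0,"grip":1},{"slide":[-225,15,16],"roll":0,"grip":1},{"slide":[-250,35,16],"roll":0,"grip":1},{"slide":[-262,65,16],"roll":0,"grip":1},{"slide":[-262,90,16],"roll":0,"grip":1},{"slide":[-262,100,16],"roll":0,"grip":1},{"slide":[-262,100,16],"roll":0,"grip":1},{"slide":[-262,100,16],"roll":0,"grip":1}]'; python3 - <<'E'
from h import *
plan([.52,.215,.061],np.radians(-77.6)); grab('scene','s3')
E
```

```text
time: 4.8
tool_pos: [0.5171, 0.2153, 0.0696]
ee_rot: [-1.573, -0.001, -1.355]
wrist_force: [0.5, -0.4, -3.4]
width: 0.0115
t 4.80 tcp [0.5171 0.2153 0.0696] yaw -77.6 w 11.5 F [ 0.5 -0.4 -3.4] j6 1.65 | slide [0.9 8.6 2.8] roll -0.0 alt 180.0
```

View pics/s3.png

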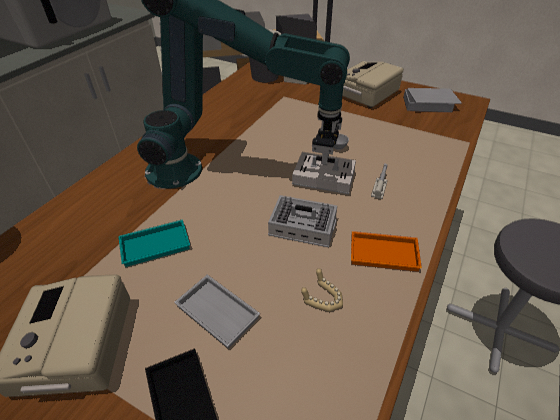

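```bash
python3 -m creep '[{"slide":[0,4,0],"roll":0,"grip":1},{"slide":[0,7,0],"roll":0,"grip":1},{"slide":[0,9,0],"roll":0,"grip":1},{"slide":[0,9,0],"roll":0,"grip":1},{"slide":[0,9,0],"roll":0,"grip":1}]'
```

```text
time: 5.27
tool_pos: [0.5176, 0.2159, 0.0617]
ee_rot: [-1.57, -0.0, -1.354]
wrist_force: [-0.2, 0.0, -3.5]
width: 0.0118
```

```bash
python3 -m creep '[{"slide":[0,1,0],"roll":0,"grip":1},{"slide":[0,2,0],"roll":0,"grip":1},{"slide":[0,2,0],"roll":0,"grip":1}]'
```

```text
time: 5.52
tool_pos: [0.5178, 0.216, 0.0604]
ee_rot: [-1.57, -0.0, -1.354]
wrist_force: [-1.1, -0.5, 0.5]
width: 0.0117
```

```bash
python3 -m creep '[{"slide":[0,0,0],"roll":0,"grip":0.6},{"slide":[0,0,0],"roll":0,"grip":0.6},{"slide":[0,0,0],"roll":0,"grip":0.6},{"slide":[0,0,0],"roll":0,"grip":0.6},{"slide":[0,0,0],"roll":0,"grip":0.6},{"slide":[0,-20,0],"roll":0,"grip":0.6},{"slide":[0,-50,0],"roll":0,"grip":0.6},{"slide":[0,-90,0],"roll":0,"grip":0.6},{"slide":[0,-130,0],"roll":0,"grip":0.6},{"slide":[0,-160,0],"roll":0,"grip":0.6},{"slide":[0,-160,0],"roll":0,"grip":0.6}]'; python3 - <<'E'
from h import *
plan([.559,-.042,.23],np.radians(-77.6)); grab('top','t4'); grab('scene','s4')
E
```

```text
time: 6.43
tool_pos: [0.5209, 0.2171, 0.2286]
ee_rot: [-1.555, 0.001, -1.354]
wrist_force: [1.1, 0.8, 1.0]
width: 0.0374
t 6.43 tcp [0.5209 0.2171 0.2286] yaw -77.6 w 37.4 F [1.1 0.8 1. ] j6 1.65 | slide [261.2  -1.9 -18.4] roll 0.0 alt -180.0
```

View pics/t4.png

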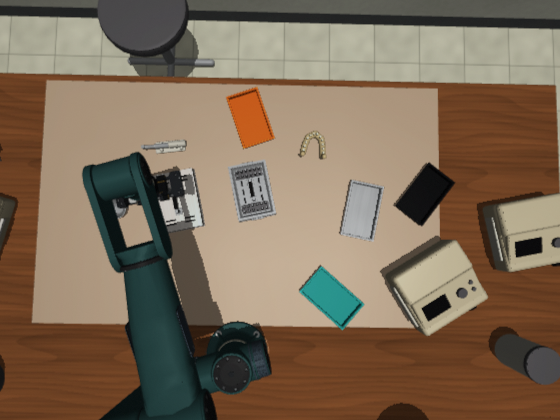

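View pics/s4.png

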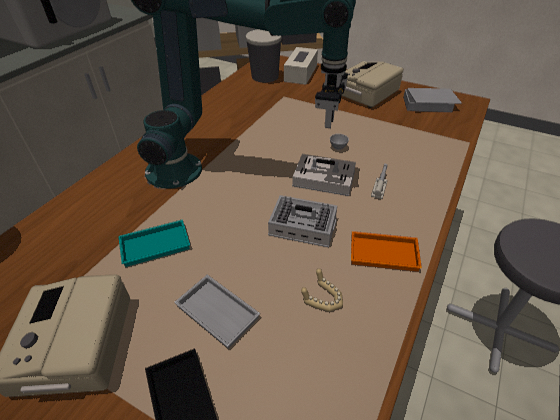

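```bash
python3 -m creep '[{"slide":[40,0,-3],"roll":0,"grip":0.6},{"slide":[80,0,-6],"roll":0,"grip":0.6},{"slide":[120,0,-9],"roll":0,"grip":0.6},{"slide":[160,0,-12],"roll":0,"grip":0.6},{"slide":[200,0,-15],"roll":0,"grip":0.6},{"slide":[240,0,-18],"roll":0,"grip":0.6},{"slide":[261,0,-18],"roll":0,"grip":0.6},{"slide":[261,0,-18],"roll":0,"grip":0.6},{"slide":[261,0,-18],"roll":0,"grip":0.6}]'; python3 - <<'E'
from h import *
im,ci=grab('wrist','w5'); plan([.559,-.042,.062],np.radians(-77.6))
def blob(im,box,th,n,zs,ci):
    m=(im.max(2)<th).astype(np.uint8); mm=np.zeros_like(m); x0,y0,x1,y1=box; mm[y0:y1,x0:x1]=m[y0:y1,x0:x1]
    cs,_=cv2.findContours(mm,cv2.RETR_EXTERNAL,cv2.CHAIN_APPROX_NONE); c=max(cs,key=cv2.contourArea).reshape(-1,2)
    print(n,c.min(0),c.max(0),[rect(plane(n,c,z,ci)) for z in zs])
blob(im,(268,150,298,260),40,'wrist',[.081,.088],ci)
t=cv2.imread('pics/t4.png'); blob(t,(243,178,262,202),50,'top',[.081,.088],None)
E
```

```text
time: 7.28
tool_pos: [0.555, -0.0434, 0.2168]
ee_rot: [-1.575, 0.002, -1.357]
wrist_force: [-0.0, -0.3, -1.0]
width: 0.0379
t 7.33 tcp [ 0.5551 -0.0423  0.2174] yaw -77.6 w 37.7 F [ 0.3  0.7 -0.1] j6 1.18 | slide [  0.8 155.4   4.3] roll -0.0 alt 180.0
wrist [274 171] [284 220] [(array([557.1762085 , -40.83089447]), [9.925073623657227, 50.84991455078125], np.float32(12.029872)), (array([558.95758057, -40.49316406]), [9.704939842224121, 49.722145080566406], np.float32(12.02983))]
top [249 182] [253 195] [(array([558.57720947, -39.74658966]), [9.214824676513672, 45.73772048950195], np.float32(12.36902)), (array([557.73461914, -40.06577682]), [9.16644287109375, 45.497589111328125], np.float32(12.369041))]
```

View pics/w5.png

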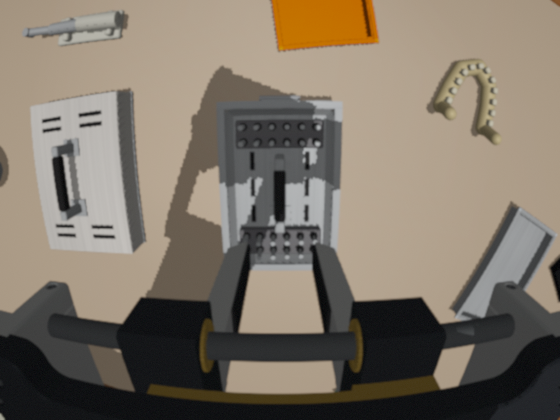

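```bash
python3 -m creep '[{"slide":[-1,40,3.2],"roll":0,"grip":0.6},{"slide":[-1,80,3.2],"roll":0,"grip":0.6},{"slide":[-1,120,3.2],"roll":0,"grip":0.6},{"slide":[-1,145,3.2],"roll":0,"grip":0.6},{"slide":[-1,155,3.2],"roll":0,"grip":0.6},{"slide":[-1,155,3.2],"roll":0,"grip":0.6},{"slide":[-1,155,3.2],"roll":0,"grip":1},{"slide":[-1,155,3.2],"roll":0,"grip":1},{"slide":[-1,155,3.2],"roll":0,"grip":1},{"slide":[-1,155,3.2],"roll":0,"grip":1},{"slide":[-1,155,3.2],"roll":0,"grip":1},{"slide":[-1,155,3.2],"roll":0,"grip":1},{"slide":[-1,155,3.2],"roll":0,"grip":1},{"slide":[-1,155,3.2],"roll":0,"grip":1}]'; python3 -c "
from h import *
plan([.32,.03,.2],np.radians(-77.6))"
```

```text
time: 8.5
tool_pos: [0.5602, -0.0408, 0.0667]
ee_rot: [-1.567, -0.001, -1.354]
wrist_force: [-0.8, 1.4, 5.6]
width: 0.0118
t 8.50 tcp [ 0.5602 -0.0408  0.0667] yaw -77.6 w 11.8 F [-0.8  1.4  5.6] j6 1.18 | slide [-120.7 -134.2 -218.9] roll 0.0 alt -180.0
```

```bash
python3 -m creep '[{"slide":[0,-5,0],"roll":0,"grip":1},{"slide":[0,-12,0],"roll":0,"grip":1},{"slide":[0,-25,0],"roll":0,"grip":1},{"slide":[0,-40,0],"roll":0,"grip":1},{"slide":[0,-60,0],"roll":0,"grip":1},{"slide":[0,-60,0],"roll":0,"grip":1},{"slide":[0,-60,0],"roll":0,"grip":1}]'; python3 -c "
from h import *
plan([.32,.03,.13],np.radians(-77.6));grab('scene','s6');grab('wrist','w6')"
```

```text
time: 9.08
tool_pos: [0.5594, -0.0414, 0.1251]
ee_rot: [-1.569, -0.001, -1.355]
wrist_force: [1.0, 0.5, -4.6]
width: 0.0116
t 9.08 tcp [ 0.5594 -0.0414  0.1251] yaw -77.6 w 11.6 F [ 1.   0.5 -4.6] j6 1.18 | slide [-121.2   -5.4 -218.5] roll -0.0 alt 180.0
```

View pics/s6.png

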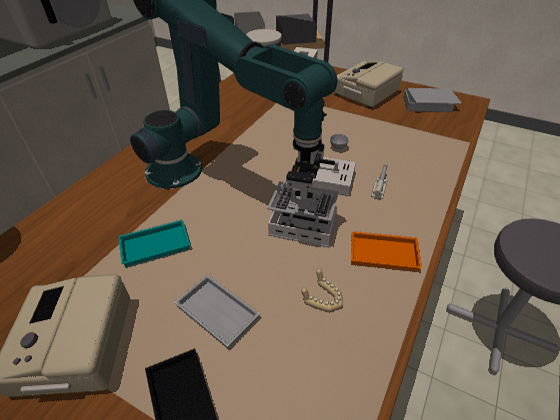

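View pics/w6.png

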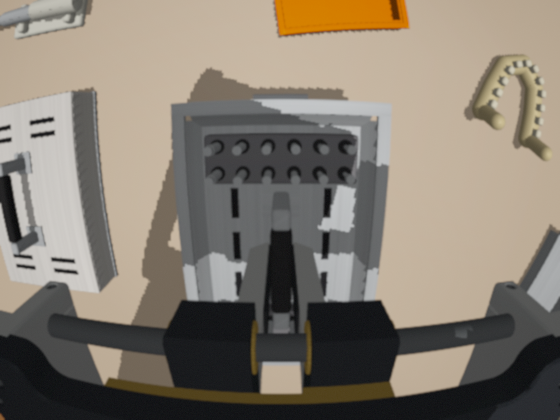

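```bash
python3 -m creep '[{"slide":[-10,0,-22],"roll":0,"grip":1},{"slide":[-26,0,-58],"roll":0,"grip":1},{"slide":[-42,0,-94],"roll":0,"grip":1},{"slide":[-58,0,-130],"roll":0,"grip":1},{"slide":[-74,0,-166],"roll":0,"grip":1},{"slide":[-90,0,-202],"roll":0,"grip":1},{"slide":[-100,5,-225],"roll":0,"grip":1},{"slide":[-104,20,-233],"roll":0,"grip":1},{"slide":[-104,45,-233],"roll":0,"grip":1},{"slide":[-104,70,-233],"roll":0,"grip":1},{"slide":[-104,85,-233],"roll":0,"grip":1},{"slide":[-104,90,-233],"roll":0,"grip":1},{"slide":[-104,90,-233],"roll":0,"grip":1}]'; python3 -c "
from h import *
plan([.31,.01,.0257],np.radians(-77.6));grab('scene','s7')"
```

```text
time: 10.27
tool_pos: [0.3066, 0.0107, 0.032]
ee_rot: [-1.576, 0.002, -1.354]
wrist_force: [-0.9, 0.4, -3.4]
width: 0.0115
t 10.27 tcp [0.3066 0.0107 0.032 ] yaw -77.6 w 11.5 F [-0.9  0.4 -3.4] j6 1.20 | slide [1.5 6.3 3.2] roll 0.0 alt -180.0
```

View pics/s7.png

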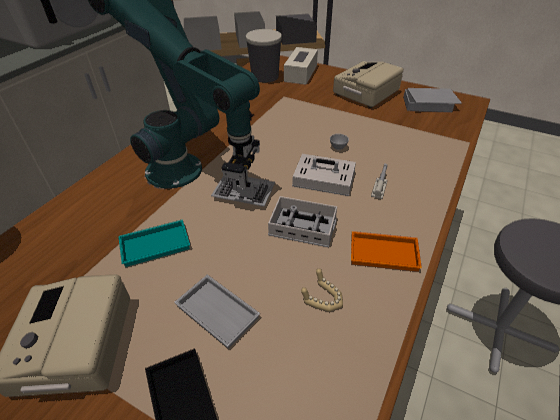

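```bash
python3 -m creep '[{"slide":[0,3,0],"roll":0,"grip":1},{"slide":[0,6,0],"roll":0,"grip":1},{"slide":[0,6,0],"roll":0,"grip":1},{"slide":[0,6,0],"roll":0,"grip":1}]'
```

```text
time: 10.65
tool_pos: [0.3094, 0.0103, 0.0289]
ee_rot: [-1.57, -0.0, -1.354]
wrist_force: [-0.8, 0.3, -4.7]
width: 0.0119
```

```bash
python3 -m creep '[{"slide":[0,1.5,0],"roll":0,"grip":1},{"slide":[0,3,0],"roll":0,"grip":1},{"slide":[0,3,0],"roll":0,"grip":1},{"slide":[0,3,0],"roll":0,"grip":1}]'
```

```text
time: 10.98
tool_pos: [0.3094, 0.0103, 0.0258]
ee_rot: [-1.57, -0.0, -1.354]
wrist_force: [0.3, -0.0, -3.4]
width: 0.0119
```

```bash
python3 -m creep '[{"slide":[0,1,0],"roll":0,"grip":1},{"slide":[0,2,0],"roll":0,"grip":1},{"slide":[0,2,0],"roll":0,"grip":1}]'
```

```text
time: 11.23
tool_pos: [0.3095, 0.0103, 0.0257]
ee_rot: [-1.57, -0.0, -1.354]
wrist_force: [-4.9, 0.7, 10.5]
width: 0.0114
```

```bash
python3 -m creep '[{"slide":[0,-1,0],"roll":0,"grip":1},{"slide":[0,-1.5,0],"roll":0,"grip":0.6},{"slide":[0,-1.5,0],"roll":0,"grip":0.6},{"slide":[0,-1.5,0],"roll":0,"grip":0.6},{"slide":[0,-1.5,0],"roll":0,"grip":0.6},{"slide":[0,-1.5,0],"roll":0,"grip":0.6},{"slide":[0,-1.5,0],"roll":0,"grip":0.6},{"slide":[0,-20,0],"roll":0,"grip":0.6},{"slide":[0,-50,0],"roll":0,"grip":0.6},{"slide":[0,-90,0],"roll":0,"grip":0.6},{"slide":[0,-130,0],"roll":0,"grip":0.6},{"slide":[0,-170,0],"roll":0,"grip":0.6},{"slide":[0,-190,0],"roll":0,"grip":0.6}]'; python3 -c "
from h import *
plan([.559,-.041,.24],np.radians(12.4));grab('scene','s8');im,_=grab('top','t8')
cv2.imwrite('pics/t8z.png',cv2.resize(cv2.cvtColor(im[140:340,190:400],cv2.COLOR_RGB2BGR),None,fx=3.5,fy=3))
print(robot.get_obs()['joint_positions'])"
```

```text
time: 12.32
tool_pos: [0.3106, 0.0102, 0.2186]
ee_rot: [-1.564, -0.003, -1.354]
wrist_force: [0.8, 0.3, 0.1]
width: 0.0376
t 12.32 tcp [0.3106 0.0102 0.2186] yaw -77.6 w 37.6 F [0.8 0.3 0.1] j6 1.20 | slide [103.4 -19.4 231.7] roll -90.0 alt 90.0
[-1.50309996e-01 -4.77963267e-01  1.81589014e+00 -6.74037912e-05
  1.79426972e+00  1.20392052e+00]
```

View pics/s8.png

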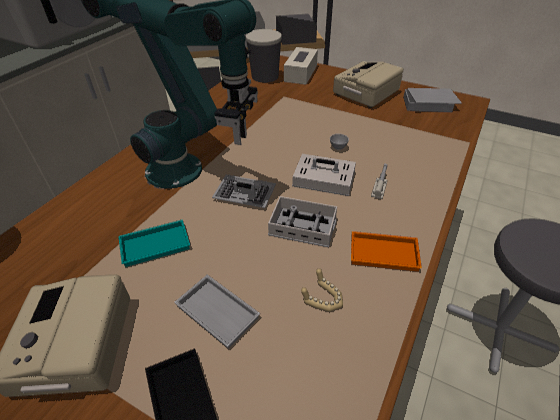

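View pics/t8z.png

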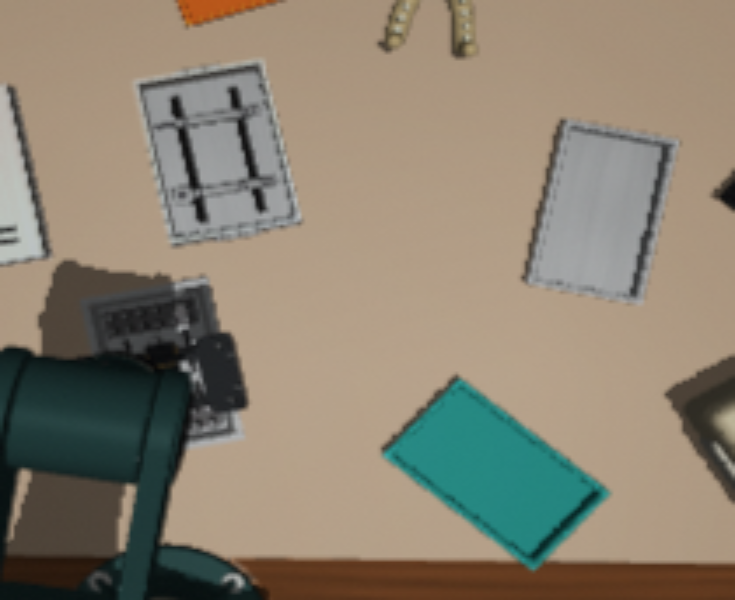

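```bash
python3 -m creep '[{"slide":[103,-20,189],"roll":-90,"grip":0.6},{"slide":[103,-20,189],"roll":-90,"grip":0.6},{"slide":[103,-20,189],"roll":-90,"grip":0.6},{"slide":[103,-20,189],"roll":-90,"grip":0.6},{"slide":[103,-20,189],"roll":-90,"grip":0.6},{"slide":[103,-20,189],"roll":-90,"grip":0.6},{"slide":[103,-20,189],"roll":-90,"grip":0.6},{"slide":[103,-20,189],"roll":-90,"grip":0.6},{"slide":[103,-20,189],"roll":-90,"grip":0.6},{"slide":[103,-20,189],"roll":-90,"grip":0.6},{"slide":[103,-20,189],"roll":-90,"grip":0.6},{"slide":[103,-20,189],"roll":-90,"grip":0.6},{"slide":[103,-20,189],"roll":-90,"grip":0.6},{"slide":[103,-20,189],"roll":-90,"grip":0.6}]'; python3 -c "
from h import *
plan([.517,-.05,.009],np.radians(12.4));grab('wrist','w9');im,_=grab('top','t9')
cv2.imwrite('pics/t9z.png',cv2.resize(cv2.cvtColor(im[140:340,190:400],cv2.COLOR_RGB2BGR),None,fx=3.5,fy=3))"
```

```text
time: 13.58
tool_pos: [0.5149, -0.0494, 0.2311]
ee_rot: [-1.569, 0.003, 0.218]
wrist_force: [-0.2, -0.3, -0.8]
width: 0.0375
t 13.58 tcp [ 0.5149 -0.0494  0.2311] yaw 12.5 w 37.5 F [-0.2 -0.3 -0.8] j6 -0.42 | slide [  2.7 222.1  -1.4] roll 0.1 alt -179.9
```

View pics/w9.png

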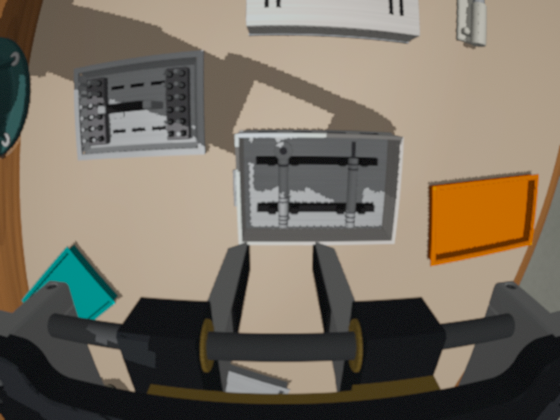

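View pics/t9z.png

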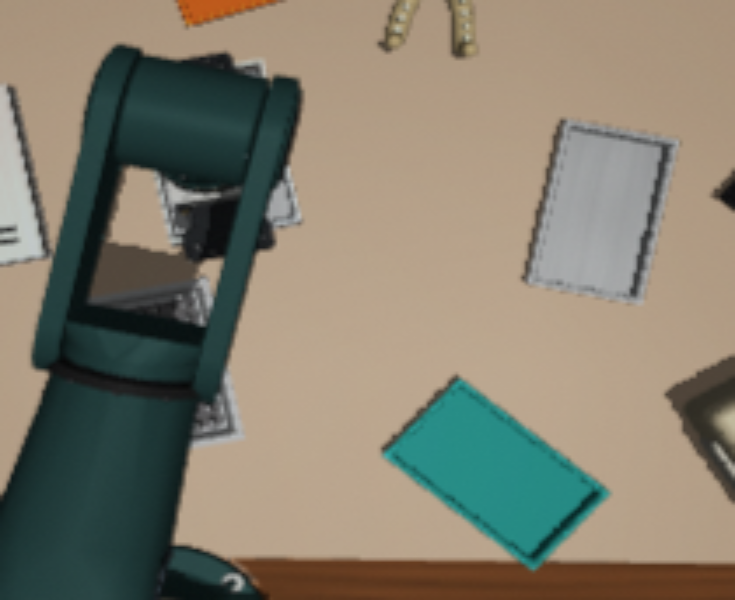

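```bash
python3 - <<'E'
from h import *
ci=camera_info('wrist')
im=cv2.imread('pics/w9.png'); cv2.imwrite('pics/w9z.png',cv2.resize(im[120:255,225:410],None,fx=4.2,fy=4.2,interpolation=cv2.INTER_CUBIC))
P=plane('wrist',[(283,150),(283,190),(283,227),(352,190)],.030,ci); print(np.round(P,4))
C=plane('wrist',[(236,133),(400,134),(396,243),(238,241)],.055,ci); print(np.round(C,4),C.mean(0)); print(rect(C))
z=np.array([(563,120),(678,142),(640,302),(525,285)])/[3.5,3]+[190,140]
D=plane('top',z,.022); print(np.round(D,4),rect(D))
t=cv2.imread('pics/t8.png'); z=np.array([(136,80),(265,61),(300,220),(172,245)])/[3.5,3]+[190,140]; B=plane('top',z,.055); print('box top',rect(B))
E
```

```text
[[ 0.5084 -0.0077  0.03  ]
 [ 0.5188 -0.055   0.03  ]
 [ 0.5291 -0.1012  0.03  ]
 [ 0.6013 -0.0365  0.03  ]]
[[ 0.4533  0.0027  0.055 ]
 [ 0.6333  0.0444  0.055 ]
 [ 0.6687 -0.0839  0.055 ]
 [ 0.4786 -0.1214  0.055 ]] [ 0.55845251 -0.03955008  0.055     ]
(array([560.47827148, -38.17150879]), [132.85118103027344, 193.76466369628906], np.float32(11.510112))
[[ 0.6023 -0.3893  0.022 ]
 [ 0.5783 -0.5055  0.022 ]
 [ 0.3902 -0.4666  0.022 ]
 [ 0.4081 -0.3516  0.022 ]] (array([ 493.88256836, -428.70089722]), [118.69298553466797, 197.74606323242188], np.float32(169.00879))
box top (array([555.03546143, -44.67072296]), [128.49388122558594, 192.41258239746094], np.float32(11.845633))
```

View pics/w9z.png

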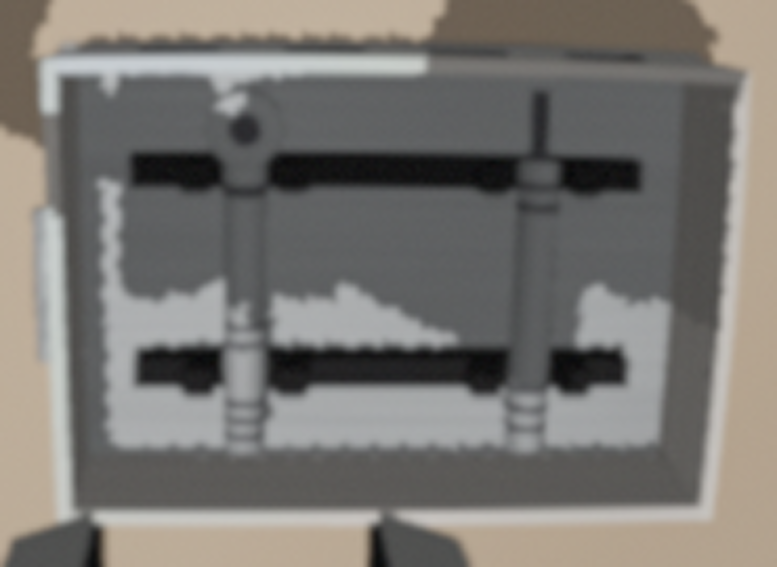

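```bash
python3 -m creep '[{"slide":[2.5,40,-1],"roll":0,"grip":0.6},{"slide":[2.5,80,-1],"roll":0,"grip":0.6},{"slide":[2.5,120,-1],"roll":0,"grip":0.6},{"slide":[2.5,160,-1],"roll":0,"grip":0.6},{"slide":[2.5,190,-1],"roll":0,"grip":0.6},{"slide":[2.5,205,-1],"roll":0,"grip":0.6},{"slide":[2.5,212,-1],"roll":0,"grip":0.6},{"slide":[2.5,218,-1],"roll":0,"grip":0.6},{"slide":[2.5,218,-1],"roll":0,"grip":0.6},{"slide":[2.5,218,-1],"roll":0,"grip":0.6}]'; python3 -c "
from h import *
plan([.5177,-.0497,.009],np.radians(12.4))"
```

```text
time: 14.52
tool_pos: [0.5193, -0.0502, 0.0166]
ee_rot: [-1.572, -0.002, 0.216]
wrist_force: [0.7, -0.2, 0.1]
width: 0.0379
t 14.52 tcp [ 0.5193 -0.0502  0.0166] yaw 12.4 w 37.9 F [ 0.7 -0.2  0.1] j6 -0.42 | slide [-1.5  7.6  0.9] roll -0.0 alt 180.0
```

```bash
python3 -m creep '[{"slide":[-1.5,4,1],"roll":0,"grip":0.6},{"slide":[-1.5,7,1],"roll":0,"grip":0.6},{"slide":[-1.5,7,1],"roll":0,"grip":0.6},{"slide":[-1.5,7,1],"roll":0,"grip":1},{"slide":[-1.5,7,1],"roll":0,"grip":1},{"slide":[-1.5,7,1],"roll":0,"grip":1},{"slide":[-1.5,7,1],"roll":0,"grip":1},{"slide":[-1.5,7,1],"roll":0,"grip":1},{"slide":[-1.5,7,1],"roll":0,"grip":1},{"slide":[-1.5,7,1],"roll":0,"grip":1},{"slide":[-1.5,7,1],"roll":0,"grip":1}]'
```

```text
time: 15.43
tool_pos: [0.5168, -0.0494, 0.0086]
ee_rot: [-1.571, -0.0, 0.217]
wrist_force: [0.2, 0.1, 1.1]
width: 0.0111
```

```bash
python3 -m creep '[{"slide":[0,-5,0],"roll":0,"grip":1},{"slide":[0,-15,0],"roll":0,"grip":1},{"slide":[0,-30,0],"roll":0,"grip":1},{"slide":[0,-60,0],"roll":0,"grip":1},{"slide":[0,-90,0],"roll":0,"grip":1},{"slide":[0,-120,0],"roll":0,"grip":1},{"slide":[0,-130,0],"roll":0,"grip":1},{"slide":[0,-130,0],"roll":0,"grip":1}]'; python3 -c "
from h import *
plan([.495,-.427,.14],np.radians(79));grab('wrist','w10');grab('scene','s10')"
```

```text
time: 16.1
tool_pos: [0.519, -0.0498, 0.1428]
ee_rot: [-1.574, -0.008, 0.217]
wrist_force: [0.6, -0.6, -1.4]
width: 0.0108
t 16.10 tcp [ 0.519  -0.0498  0.1428] yaw 12.4 w 10.8 F [ 0.6 -0.6 -1.4] j6 -0.42 | slide [-104.5    3.2 -363.2] roll -66.6 alt 113.4
```

View pics/w10.png

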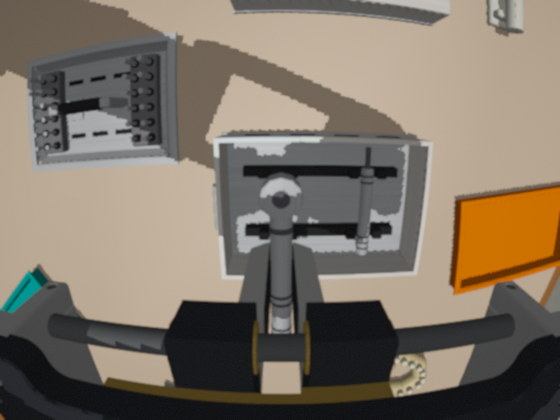

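View pics/s10.png

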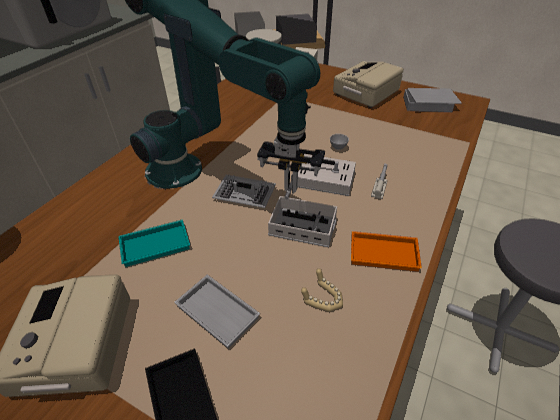

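```bash
python3 -m creep '[{"slide":[-10,0,-35],"roll":-7,"grip":1},{"slide":[-20,0,-70],"roll":-14,"grip":1},{"slide":[-30,0,-105],"roll":-21,"grip":1},{"slide":[-40,0,-140],"roll":-28,"grip":1},{"slide":[-50,0,-175],"roll":-35,"grip":1},{"slide":[-60,0,-210],"roll":-42,"grip":1},{"slide":[-70,0,-245],"roll":-49,"grip":1},{"slide":[-80,0,-280],"roll":-56,"grip":1},{"slide":[-90,0,-315],"roll":-62,"grip":1},{"slide":[-100,0,-345],"roll":-66.5,"grip":1},{"slide":[-104.5,0,-363],"roll":-66.5,"grip":1},{"slide":[-104.5,0,-363],"roll":-66.5,"grip":1},{"slide":[-104.5,0,-363],"roll":-66.5,"grip":1}]'; python3 -c "
from h import *
plan([.495,-.427,.05],np.radians(79));grab('wrist','w11');grab('scene','s11')"
```

```text
time: 17.28
tool_pos: [0.4912, -0.4259, 0.1347]
ee_rot: [-1.566, -0.004, 1.375]
wrist_force: [0.3, 1.1, -1.4]
width: 0.0113
t 17.28 tcp [ 0.4912 -0.4259  0.1347] yaw 78.8 w 11.3 F [ 0.3  1.1 -1.4] j6 -2.18 | slide [-0.7 84.6 -4.4] roll -0.2 alt 179.8
```

View pics/w11.png

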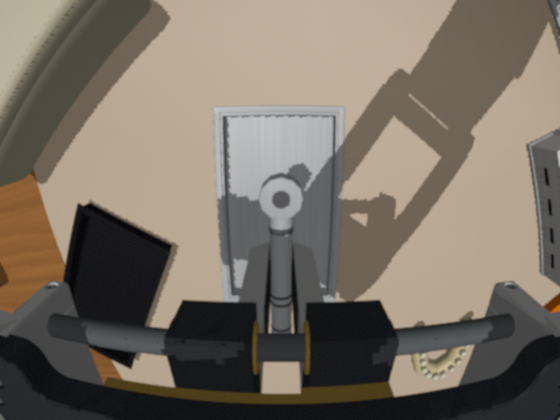

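View pics/s11.png

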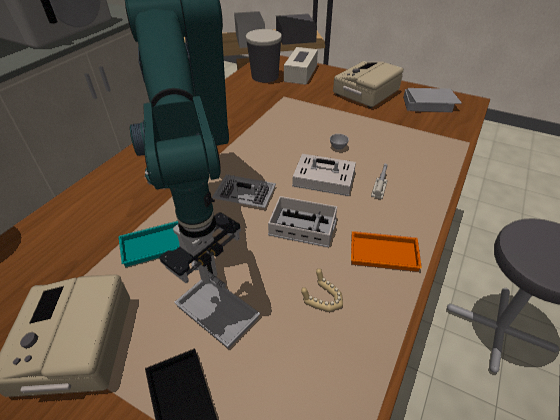

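```bash
python3 -m creep '[{"slide":[0,35,-4],"roll":0,"grip":1},{"slide":[0,70,-4],"roll":0,"grip":1},{"slide":[0,95,-4],"roll":0,"grip":1},{"slide":[0,110,-4],"roll":0,"grip":1},{"slide":[0,118,-4],"roll":0,"grip":1},{"slide":[0,120,-4],"roll":0,"grip":1},{"slide":[0,120,-4],"roll":0,"grip":1},{"slide":[0,120,-4],"roll":0,"grip":1}]'; python3 -c "
from h import *
plan([.495,-.427,.006],np.radians(79));grab('wrist','w12')"
```

```text
time: 18.05
tool_pos: [0.4976, -0.4274, 0.0203]
ee_rot: [-1.573, 0.002, 1.378]
wrist_force: [0.3, -0.1, -1.4]
width: 0.011
t 18.05 tcp [ 0.4976 -0.4274  0.0203] yaw 78.9 w 11.0 F [ 0.3 -0.1 -1.4] j6 -2.17 | slide [-0.1 14.3  2.6] roll -0.1 alt 179.9
```

View pics/w12.png

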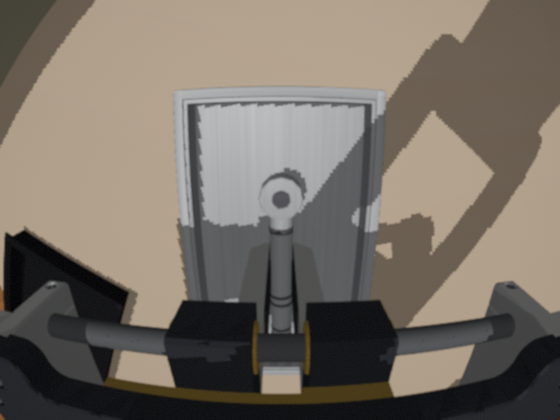

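```bash
python3 -m creep '[{"slide":[0,6,2],"roll":0,"grip":1},{"slide":[0,11,2],"roll":0,"grip":1},{"slide":[0,14,2],"roll":0,"grip":1},{"slide":[0,14,2],"roll":0,"grip":1},{"slide":[0,14,2],"roll":0,"grip":1}]'
```

```text
time: 18.52
tool_pos: [0.4945, -0.4268, 0.0044]
ee_rot: [-1.571, 0.0, 1.377]
wrist_force: [0.6, 0.5, -0.8]
width: 0.0107
```

```bash
python3 -m creep '[{"slide":[0,0,0],"roll":0,"grip":0.75},{"slide":[0,0,0],"roll":0,"grip":0.75},{"slide":[0,0,0],"roll":0,"grip":0.7},{"slide":[0,0,0],"roll":0,"grip":0.6},{"slide":[0,0,0],"roll":0,"grip":0.6},{"slide":[0,0,0],"roll":0,"grip":0.6},{"slide":[0,0,0],"roll":0,"grip":0.6},{"slide":[0,-30,0],"roll":0,"grip":0.6},{"slide":[0,-70,0],"roll":0,"grip":0.6},{"slide":[0,-110,0],"roll":0,"grip":0.6},{"slide":[0,-150,0],"roll":0,"grip":0.6},{"slide":[0,-180,0],"roll":0,"grip":0.6},{"slide":[0,-180,0],"roll":0,"grip":0.6}]'; python3 -c "
from h import *
plan([.309,.0103,.2],np.radians(102.4));grab('scene','s13');im,_=grab('wrist','w13');"
```

```text
time: 19.6
tool_pos: [0.4972, -0.4294, 0.1948]
ee_rot: [-1.584, 0.009, 1.377]
wrist_force: [-0.7, -0.1, 1.1]
width: 0.0377
t 19.60 tcp [ 0.4972 -0.4294  0.1948] yaw 78.9 w 37.7 F [-0.7 -0.1  1.1] j6 -2.18 | slide [395.2 -12.6 269.1] roll -23.5 alt 156.5
```

View pics/w13.png

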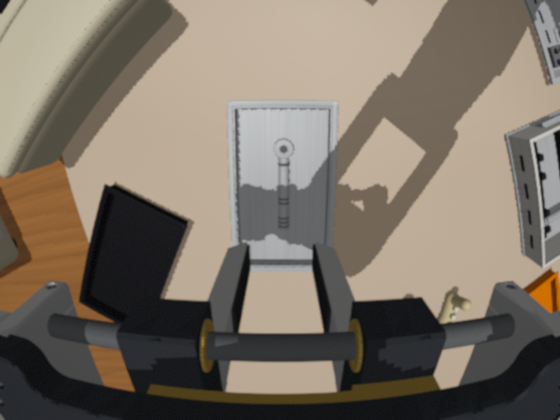

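View pics/s13.png

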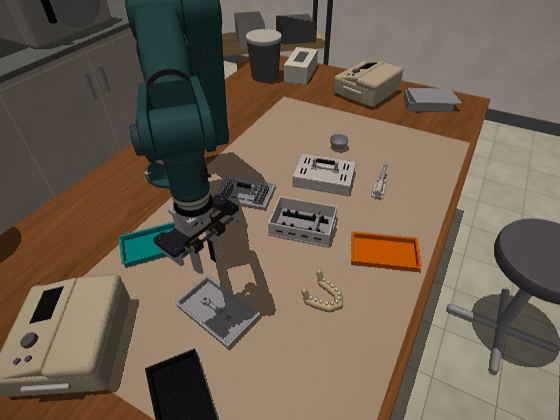

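```bash
python3 -m creep '[{"slide":[395,-12,269],"roll":-23.5,"grip":0.6},{"slide":[395,-12,269],"roll":-23.5,"grip":0.6},{"slide":[395,-12,269],"roll":-23.5,"grip":0.6},{"slide":[395,-12,269],"roll":-23.5,"grip":0.6},{"slide":[395,-12,269],"roll":-23.5,"grip":0.6},{"slide":[395,-12,269],"roll":-23.5,"grip":0.6},{"slide":[395,-12,269],"roll":-23.5,"grip":0.6},{"slide":[395,-12,269],"roll":-23.5,"grip":0.6},{"slide":[395,-12,269],"roll":-23.5,"grip":0.6},{"slide":[395,-12,269],"roll":-23.5,"grip":0.6},{"slide":[395,-12,269],"roll":-23.5,"grip":0.6},{"slide":[395,-12,269],"roll":-23.5,"grip":0.6},{"slide":[395,-12,269],"roll":-23.5,"grip":0.6},{"slide":[395,-12,269],"roll":-23.5,"grip":0.6},{"slide":[395,-12,269],"roll":-23.5,"grip":0.6},{"slide":[395,-12,269],"roll":-23.5,"grip":0.6}]'; python3 -c "
from h import *
plan([.3095,.0103,.0257],np.radians(102.4));im,_=grab('wrist','w14')"
```

```text
time: 21.03
tool_pos: [0.3067, 0.0118, 0.1955]
ee_rot: [-1.569, -0.0, 1.786]
wrist_force: [-1.4, 0.2, 0.4]
width: 0.0373
t 21.03 tcp [0.3067 0.0118 0.1955] yaw 102.3 w 37.3 F [-1.4  0.2  0.4] j6 -1.93 | slide [ -2.1 169.8  -2.8] roll -0.1 alt 179.9
```

View pics/w14.png

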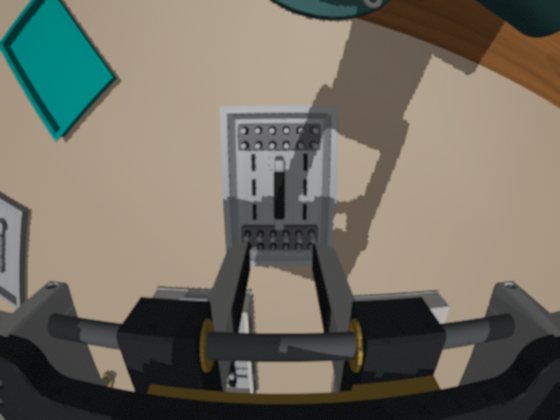

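```bash
python3 - <<'E'
from h import *
ci=camera_info('wrist'); im=cv2.imread('pics/w14.png'); m=(im.max(2)<40).astype(np.uint8); mm=np.zeros_like(m); mm[155:225,270:290]=m[155:225,270:290]
cs,_=cv2.findContours(mm,cv2.RETR_EXTERNAL,cv2.CHAIN_APPROX_NONE); c=max(cs,key=cv2.contourArea).reshape(-1,2)
print(c.min(0),c.max(0),rect(plane('wrist',c,.045,ci)))
plan([.3095,.0103,.03],np.radians(102.4))
E
```

```text
[274 173] [283 218] (array([307.97302246,   9.60520363]), [9.470600128173828, 48.76089096069336], np.float32(12.435342))
t 21.08 tcp [0.3068 0.0117 0.1957] yaw 102.3 w 37.6 F [ 0.  -1.   0.5] j6 -1.93 | slide [ -2.  165.7  -2.7] roll -0.1 alt 179.9
```

```bash
python3 -m creep '[{"slide":[-2,40,-2.7],"roll":0,"grip":0.6},{"slide":[-2,80,-2.7],"roll":0,"grip":0.6},{"slide":[-2,120,-2.7],"roll":0,"grip":0.6},{"slide":[-2,145,-2.7],"roll":0,"grip":0.6},{"slide":[-2,160,-2.7],"roll":0,"grip":0.6},{"slide":[-2,165,-2.7],"roll":0,"grip":0.6},{"slide":[-2,165,-2.7],"roll":0,"grip":0.6},{"slide":[-2,165,-2.7],"roll":0,"grip":0.6},{"slide":[-2,165,-2.7],"roll":0,"grip":0.6}]'; python3 -c "
from h import *
plan([.3095,.0103,.0257],np.radians(102.4))"
```

```text
time: 21.83
tool_pos: [0.3111, 0.0108, 0.033]
ee_rot: [-1.573, 0.001, 1.787]
wrist_force: [-0.2, 0.6, 0.2]
width: 0.0372
t 21.83 tcp [0.3111 0.0108 0.033 ] yaw 102.4 w 37.2 F [-0.2  0.6  0.2] j6 -1.93 | slide [-0.1  7.3  1.7] roll -0.0 alt 180.0
```

```bash
python3 -m creep '[{"slide":[0,4,1.7],"roll":0,"grip":0.6},{"slide":[0,7,1.7],"roll":0,"grip":0.6},{"slide":[0,7,1.7],"roll":0,"grip":0.6},{"slide":[0,7,1.7],"roll":0,"grip":1},{"slide":[0,7,1.7],"roll":0,"grip":1},{"slide":[0,7,1.7],"roll":0,"grip":1},{"slide":[0,7,1.7],"roll":0,"grip":1},{"slide":[0,7,1.7],"roll":0,"grip":1},{"slide":[0,7,1.7],"roll":0,"grip":1},{"slide":[0,7,1.7],"roll":0,"grip":1}]'
```

```text
time: 22.67
tool_pos: [0.3082, 0.0107, 0.0246]
ee_rot: [-1.571, 0.001, 1.787]
wrist_force: [0.6, -1.3, 0.0]
width: 0.0118
```

```bash
python3 -m creep '[{"slide":[0,-5,0],"roll":0,"grip":1},{"slide":[0,-15,0],"roll":0,"grip":1},{"slide":[0,-35,0],"roll":0,"grip":1},{"slide":[0,-60,0],"roll":0,"grip":1},{"slide":[0,-85,0],"roll":0,"grip":1},{"slide":[0,-105,0],"roll":0,"grip":1},{"slide":[0,-105,0],"roll":0,"grip":1},{"slide":[0,-105,0],"roll":0,"grip":1}]'; python3 -c "
from h import *
plan([.559,-.041,.125],np.radians(102.4))"
```

```text
time: 23.33
tool_pos: [0.3086, 0.0109, 0.1302]
ee_rot: [-1.573, 0.001, 1.787]
wrist_force: [0.0, -0.1, -4.9]
width: 0.0121
t 23.33 tcp [0.3086 0.0109 0.1302] yaw 102.4 w 12.1 F [ 0.  -0.1 -4.9] j6 -1.94 | slide [-104.5    5.8 -233.4] roll 0.0 alt -180.0
```

```bash
python3 -m creep '[{"slide":[-10,0,-22],"roll":0,"grip":1},{"slide":[-26,0,-58],"roll":0,"grip":1},{"slide":[-42,0,-94],"roll":0,"grip":1},{"slide":[-58,0,-130],"roll":0,"grip":1},{"slide":[-74,0,-166],"roll":0,"grip":1},{"slide":[-90,0,-202],"roll":0,"grip":1},{"slide":[-100,0,-224],"roll":0,"grip":1},{"slide":[-104.5,0,-233.4],"roll":0,"grip":1},{"slide":[-104.5,0,-233.4],"roll":0,"grip":1},{"slide":[-104.5,0,-233.4],"roll":0,"grip":1},{"slide":[-104.5,0,-233.4],"roll":0,"grip":1}]'; python3 -c "
from h import *
plan([.559,-.041,.09],np.radians(102.4));grab('wrist','w15');grab('scene','s15')"
```

```text
time: 24.25
tool_pos: [0.5566, -0.0405, 0.1276]
ee_rot: [-1.567, -0.002, 1.787]
wrist_force: [1.1, -0.9, -3.5]
width: 0.0117
t 24.25 tcp [ 0.5566 -0.0405  0.1276] yaw 102.4 w 11.7 F [ 1.1 -0.9 -3.5] j6 -1.96 | slide [-1.  37.6 -2.4] roll 0.0 alt -180.0
```

View pics/w15.png

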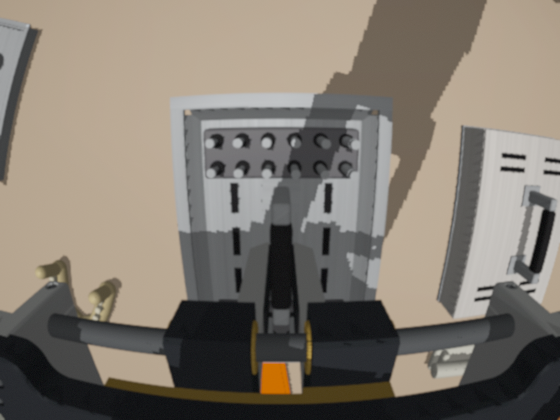

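View pics/s15.png

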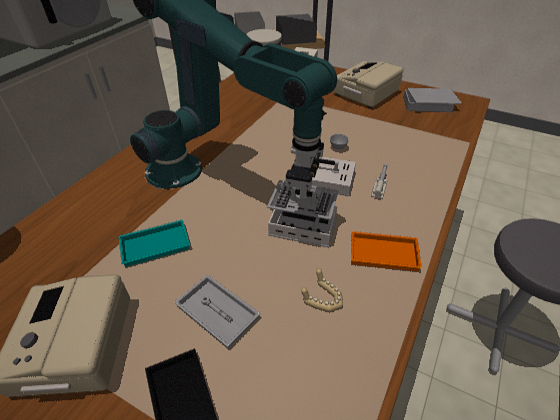

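```bash
python3 -m creep '[{"slide":[0,15,-1],"roll":0,"grip":1},{"slide":[0,30,-1],"roll":0,"grip":1},{"slide":[0,40,-1],"roll":0,"grip":1},{"slide":[0,40,-1],"roll":0,"grip":1},{"slide":[0,40,-1],"roll":0,"grip":1},{"slide":[0,40,-1],"roll":0,"grip":1}]'; python3 -c "
from h import *
plan([.559,-.041,.0656],np.radians(102.4))"
```

```text
time: 24.85
tool_pos: [0.5597, -0.0408, 0.0904]
ee_rot: [-1.572, 0.001, 1.787]
wrist_force: [-0.3, -0.4, -2.3]
width: 0.0117
t 24.85 tcp [ 0.5597 -0.0408  0.0904] yaw 102.4 w 11.7 F [-0.3 -0.4 -2.3] j6 -1.96 | slide [-0.  24.8  0.7] roll 0.0 alt -180.0
```

```bash
python3 -m creep '[{"slide":[0,5,0.5],"roll":0,"grip":1},{"slide":[0,10,0.5],"roll":0,"grip":1},{"slide":[0,15,0.5],"roll":0,"grip":1},{"slide":[0,19,0.5],"roll":0,"grip":1},{"slide":[0,20,0.5],"roll":0,"grip":1},{"slide":[0,20,0.5],"roll":0,"grip":1},{"slide":[0,20,0.5],"roll":0,"grip":1}]'
```

```text
time: 25.43
tool_pos: [0.5589, -0.0409, 0.0693]
ee_rot: [-1.571, 0.0, 1.787]
wrist_force: [0.2, 0.5, -3.6]
width: 0.0118
```

No contact yet; lowering the last few mm.

```bash
python3 -m creep '[{"slide":[0,1.5,0],"roll":0,"grip":1},{"slide":[0,3,0],"roll":0,"grip":1},{"slide":[0,4,0],"roll":0,"grip":1},{"slide":[0,4,0],"roll":0,"grip":1},{"slide":[0,4,0],"roll":0,"grip":1}]'
```

```text
time: 25.85
tool_pos: [0.5591, -0.0409, 0.0657]
ee_rot: [-1.571, 0.0, 1.787]
wrist_force: [-0.9, -0.2, -3.3]
width: 0.0117
```

```bash
python3 -m creep '[{"slide":[0,1,0],"roll":0,"grip":1},{"slide":[0,2,0],"roll":0,"grip":1},{"slide":[0,2,0],"roll":0,"grip":1}]'
```

```text
time: 26.1
tool_pos: [0.5591, -0.0409, 0.0657]
ee_rot: [-1.572, 0.001, 1.787]
wrist_force: [-4.5, 0.9, 5.9]
width: 0.0113
```

Seated at the expected height. Release and rise.

```bash
python3 -m creep '[{"slide":[0,-0.5,0],"roll":0,"grip":1},{"slide":[0,-1,0],"roll":0,"grip":0.6},{"slide":[0,-1,0],"roll":0,"grip":0.6},{"slide":[0,-1,0],"roll":0,"grip":0.6},{"slide":[0,-1,0],"roll":0,"grip":0.6},{"slide":[0,-1,0],"roll":0,"grip":0.6},{"slide":[0,-1,0],"roll":0,"grip":0.6},{"slide":[0,-20,0],"roll":0,"grip":0.6},{"slide":[0,-50,0],"roll":0,"grip":0.6},{"slide":[0,-90,0],"roll":0,"grip":0.6},{"slide":[0,-130,0],"roll":0,"grip":0.6},{"slide":[0,-160,0],"roll":0,"grip":0.6},{"slide":[0,-160,0],"roll":0,"grip":0.6}]'; python3 -c "
from h import *
plan([.35,-.2,.25]);im,ci=grab('wrist','w16');grab('scene','s16')
cv2.imwrite('pics/w16z.png',cv2.resize(cv2.cvtColor(im[80:290,190:370],cv2.COLOR_RGB2BGR),None,fx=2.8,fy=2.8))"
```

```text
time: 27.18
tool_pos: [0.5623, -0.0414, 0.2324]
ee_rot: [-1.585, 0.006, 1.787]
wrist_force: [0.3, -0.7, 0.5]
width: 0.0376
t 27.18 tcp [ 0.5623 -0.0414  0.2324] yaw 102.4 w 37.6 F [ 0.3 -0.7  0.5] j6 -1.96 | slide [-109.3  -20.3  241.1] roll 0.0 alt 0.0
```

View pics/w16z.png

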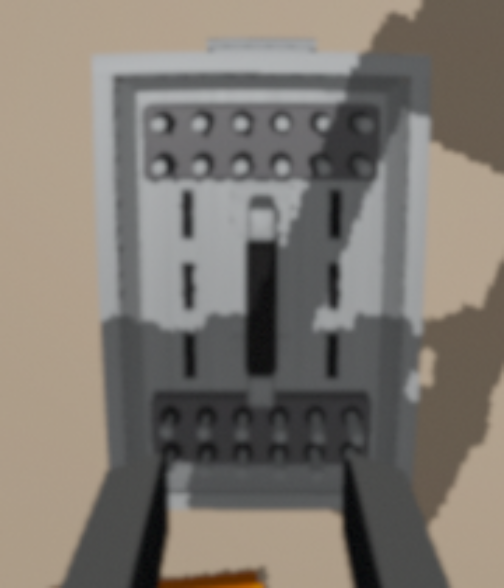

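View pics/s16.png

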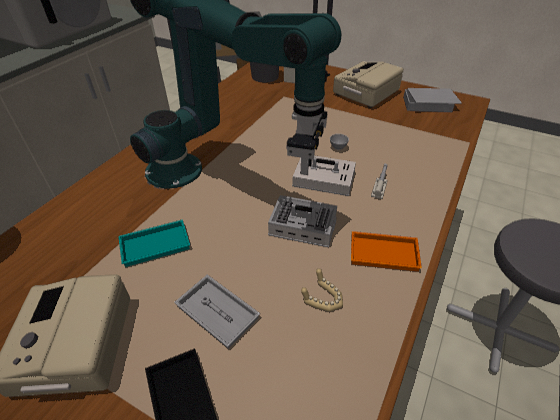

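```bash
python3 -m creep '[{"slide":[-109,-50,241],"roll":0,"grip":0.6},{"slide":[-109,-50,241],"roll":0,"grip":0.6},{"slide":[-109,-50,241],"roll":0,"grip":0.6},{"slide":[-109,-50,241],"roll":0,"grip":0.6},{"slide":[-109,-50,241],"roll":0,"grip":0.6},{"slide":[-109,-50,241],"roll":0,"grip":0.6},{"slide":[-109,-50,241],"roll":0,"grip":0.6},{"slide":[-109,-50,241],"roll":0,"grip":0.6},{"slide":[-109,-50,241],"roll":0,"grip":0.6}]'; python3 - <<'E'
from h import *
plan([.35,-.2,.25]); s,_=grab('scene','s17');t,_=grab('top','t17')
s4=cv2.imread('pics/s4.png'); sb=cv2.cvtColor(s,cv2.COLOR_RGB2BGR)
A=cv2.resize(s4[190:250,258:345],None,fx=4.4,fy=4.4,interpolation=cv2.INTER_CUBIC);B=cv2.resize(sb[190:250,258:345],None,fx=4.4,fy=4.4,interpolation=cv2.INTER_CUBIC)
cv2.imwrite('pics/cmp.png',np.hstack([A,B]))
t4=cv2.imread('pics/t4.png'); tb=cv2.cvtColor(t,cv2.COLOR_RGB2BGR)
cv2.imwrite('pics/cmpt.png',np.hstack([cv2.resize(x[150:230,225:285],None,fx=6,fy=6,interpolation=cv2.INTER_CUBIC) for x in(t4,tb)]))
g=lambda a:np.float32(cv2.cvtColor(a,cv2.COLOR_BGR2GRAY))
print(cv2.phaseCorrelate(g(s4[185:250,255:350]),g(sb[185:250,255:350])),cv2.phaseCorrelate(g(t4[150:230,225:285]),g(tb[150:230,225:285])))
E
```

```text
time: 28.03
tool_pos: [0.3463, -0.1991, 0.2717]
ee_rot: [-1.57, -0.002, 1.785]
wrist_force: [-1.0, -0.4, 0.0]
width: 0.0375
t 28.03 tcp [ 0.3463 -0.1991  0.2717] yaw 102.3 w 37.5 F [-1.  -0.4  0. ] j6 -2.45 | slide [-1.7 21.7 -3.5] roll 0.0 alt 0.0
((0.0951235144112701, -0.012111927769147712), 0.7415855035737708) ((-0.011690135256653633, -0.056736230085441264), 0.5526360090573629)
```

View pics/cmp.png

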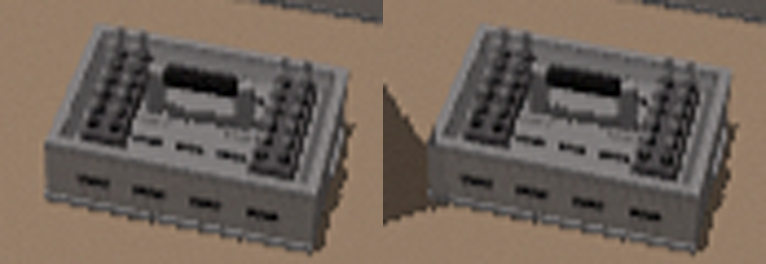

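View pics/cmpt.png

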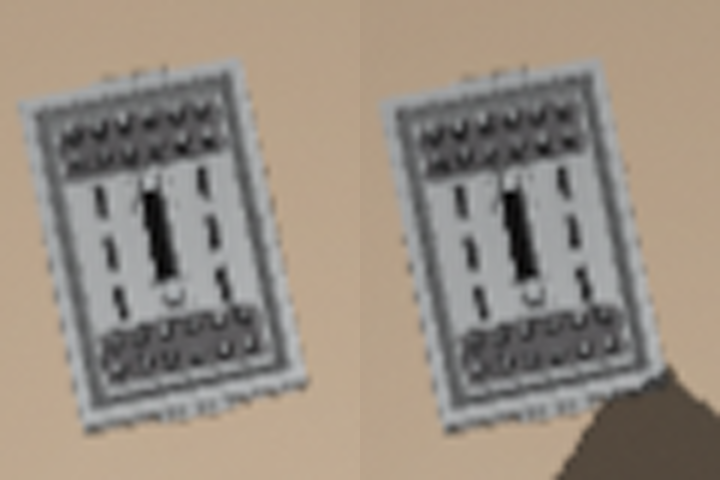

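View pics/s17.png

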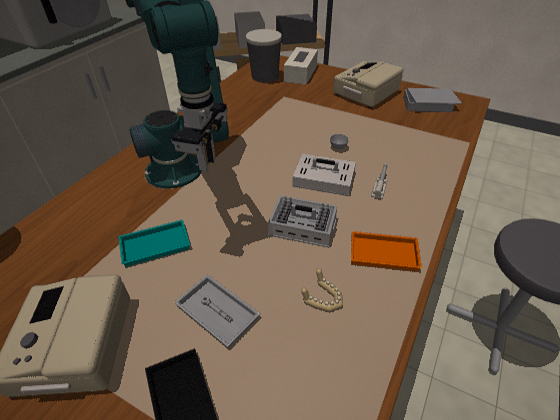

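```bash
python3 -c "
from bench import ticket
print(ticket.close_job())"
```

```text
the job is handed in; nothing more can be done
None
```

I finished the job and handed it in at about 28 s of the 72 s allowed; closing it reported no verdict.

- **Lid:** off the kit and flat on the bench to the left of the box.
- **Drill tray:** set level on the bench in front of the box, then put back. Before and after pictures of the tray in the box match to within 0.1 pixel in both the scene and top views. It made contact at the expected home height.
- **Wrench:** lying flat near the middle of the steel dish. The fingertips met the dish floor before the wrench did, so I let it go with its axis about 12 mm above its resting height. That is inside the 25 mm limit, and it landed flat.
- **Driver and bystanders:** the driver was in its saddle when I last saw into the box, before the tray went back over it. The bowl, jaw model and handpiece showed no movement by eye; I did not measure them again.

**What disagreed:** settled tool heights came out 3 to 6 mm above the commanded values in several descents. When I first gripped the tray, the tool sat about 5 mm higher than planned with about 6 N upward. I corrected the heights from the readings and set the lid and tray down by feeling for contact. The final tray contact, at a tool height of 0.0657 m, matched the value I predicted.

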